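# Stack the upper bottle frame on the loaded lower frame

### The arm

A 6-joint arm with a two-finger parallel gripper is mounted at the origin on the work surface. World frame = base frame: x ahead of the robot, y to its left, z up, the work surface at z = 0. Lengths are in m, angles in rad, forces in N, time in s.
With the tool pointing down it reaches from about 0.375 to 0.975 m from the base axis. Payload 3.8 kg.
Tool frame: the origin (TCP) lies at the very end of the fingers, on their centre line; the grasp point (between the pads) lies 19 mm behind it; z points along the fingers, y is the line along which they close (so a half turn about z gives the same grasp; the last joint's range is limited). The gripper opens to 85 mm and grips with 20 to 120 N. Pads are 22 mm wide; open, the fingers measure 114 mm over their backs; the gripper's body (76 mm by 85 mm) begins 54 mm behind the grasp point. The pads swing forward as they close: fully open they stand 13 mm farther back than shut.
Start: joints at [1.145, 0.264, 1.604, -0, 1.274, -0.037], TCP at [0.256, 0.625, 0.231] pointing down, gripper open.
Joint ranges: [-2.63, 2.63], [-0.94, 2.18], [0.31, 2.57], [-1.31, 4.45], [0, 2.66], [-2.55, 2.55]. Speed limits (rad/s): [2.57, 2.57, 3.14, 3.14, 3.14, 3.14].

### API

Orientations are given as a rotation vector (axis times angle).
In Python, from workcell import monitor, viewer, workorder gives the robot as it stands.
- The arm moves only by the tool jog_arm, never from a script. Its argument "commands" is a list of rows, each an object with "travel": the shift along the tool's x, y, z in mm, a list of three; "rot": the turn, a rotation vector about the tool's x, y, z in degrees, a list of three; "claw": the closure in counts, from 0 (fully open) to 255 (shut). A call has exactly 5 rows; each row shifts and turns the commanded pose from where the row before left it, along the tool's axes as they then stand; what a row does not reach is not made up. A row lasts 1/10 s, in which the tool goes at most 50 mm and 8.59 degrees, less where a joint would pass 70% of its speed; a pose out of reach is approached as far as the arm can. A call is refused whole if a number of a shift passes 50 or a number of a turn 8.59, either way. A call with a gripper value outside its range is refused whole. The fingers move at their own pace and stop on an object; "force" is the grip in N (left out, the last holds). Time passes only in rows, so rows that do not move let the fingers close, or fill a call up. It gives the time, the measured TCP pose, the force, the opening and the grip force at its end, in the units of the state.
- monitor.read_state(): the state, without advancing time (a new reading comes with each control period).
- viewer.read_camera(name): name is "side" or "top" or "wrist"; returns a dict with "color" (400x640x3 uint8, blue, green, red), "camera_matrix" (3x3 intrinsics, pixels), "R" (3x3) and "t" (3): a world point X has camera coordinates R X + t. Camera axes: x right, y down, z forward; pixel columns grow to the right and rows downward; lengths in m; the calibration is good to about 2 mm. A picture is of the moment at which its call begins. There is no depth.
- workorder.finish_job(): hands the job in; it is judged then, once.
The state is a dict: "time": time; "q": joint angles; "joint_vel": joint speeds; "joint_torque": joint torques, N m; "tool_pos": TCP position; "tcp_rot": TCP orientation; "wrist_force": force on the tool from outside, world axes, zero at the start; "torque": the same for the moment, N m; "width": opening from 0.0 (shut) to 1.0 (fully open); "grip_force": force on a finger pad.
Only numpy, scipy, OpenCV 4.12 (cv2) and the standard library are available. Lean on these libraries where they do the work, as an engineer would, in place of code of your own. Each camera call takes 0.05 s, during which the arm holds its last target. There are 200 camera calls.

### The job

Lift the blue four-legged stacking frame off the sloping wooden stand by its orange bar and stack it on the lower blue frame: set all four legs down into the corner sockets, fully home, and only then let go. Be gentle: do not shove the lower frame about, do not drop or ram the upper frame, and leave the jars and the other bottles standing where they are.

Things in the scene. Friction and masses are not known exactly. Their poses are not given: they have to be found in the camera images.
- upper_frame: Upper stacking frame, blue, 138 x 168 mm (x, y), 162 mm tall, 0.4 to 0.8 kg, on four legs. Origin: centre of the plane of the feet; z from feet to top. Blue rails 85 to 97 mm above the feet. It starts tilted 30 degrees on the stand, top leaning to its -x side, feet against a ledge standing 23 mm off the slope. A half turn about z makes no difference.
- foot (a point): Foot of one leg of the upper frame, at x = 60, y = 75 mm in its frame; the other legs stand at x = +-60, y = +-75 mm. Round steel legs 18 mm thick; each foot tapers to 13 mm over its last 4 mm.
- bar_middle (a point): Point fixed on the upper frame, 142 mm above the feet plane on its z axis, midway between two uprights (at y = +-55 mm, 7 mm thick, up to z = 162 mm) that carry the orange bar. Grip the bar here across x, tool along the frame's own z; 103 mm of bar is free. Below is a cross rail, its top 46 mm under this point.
- carry_bar: Orange bar along the frame's y: 14 mm thick (x), 24 mm high (z), flat sides; origin at its centre. It is loose: it slides easily (0.1 N) up to 10 mm either way along its length in the frame, and no other way. So a frame held by it shifts when carried, tilted or touched; tilting, or dragging the feet over something, brings it against a stop.
- lower_frame: Lower stacking frame, blue, loose, 2.4 kg, 156 x 186 mm (x, y), flat on the table. Origin: centre of its underside; z up. Socket blocks at its four corners; between them a plate, top 12 mm up, with two jars on it. With the legs home the upper frame's origin lies 8 mm above this origin on the same axis, x axes parallel (either way round).
- socket (a point): Centre of the mouth of one socket of the lower frame, at x = 60, y = 75, z = 30 mm in its frame; the others at x = +-60, y = +-75 mm. Each is a blue block 36 x 36 mm with a square upright hole 20.5 mm wide, no real chamfer, 22 mm deep (floor 8 mm above the table).
- stand: Fixed sloping wooden stand, 200 mm wide (y), its slope rising along +x at 30 degrees, 176 mm long, ledge at its low (-x) edge. Origin: on the table under the middle of the slope, whose surface there is 68 mm high. It and the lower frame may each be on the left or the right.
- jar_a: White jar with a blue cap, 42 mm across and 62 mm tall, standing on the lower frame's plate; origin at the centre of its underside.
- jar_b: White jar with a black cap, same size, also on the lower frame's plate; origin at the centre of its underside.
- amber_bottle: Amber bottle, 84 mm across, 170 mm tall, at the left; bystander; origin at the centre of its underside.
- clear_bottle: Clear glass bottle, 90 mm across, 180 mm tall, at the right; bystander; origin at the centre of its underside.
- white_bottle: White bottle, 60 mm across, 120 mm tall, in the middle; bystander; origin at the centre of its underside.
Not all that is in view belongs to the job. Leave any pink or yellow look-alike of the jar_a alone.

How it is judged:
On the way, in this order (a step that is already met when the one before it is completed fails the run):
1. the upper frame is lifted clear of the stand by hand (contact force between upper_frame and stand below 0.05 N and contact force between the fingers and upper_frame above 1 N and height (world z) of bar_middle above 0.2 m), for 0.1 s.
2. all four legs are fully home in the sockets while the frame is still held (z of upper_frame in the frame of lower_frame below 0.011 m and x of upper_frame in the frame of lower_frame between -0.003 and 0.003 m and y of upper_frame in the frame of lower_frame between -0.003 and 0.003 m and angle between the z axis of upper_frame and the z axis of lower_frame, either way round below 0.035 rad and angle between the x axis of upper_frame and the x axis of lower_frame, either way round below 0.05 rad and angle between lower_frame's own z axis and vertical below 0.035 rad and contact force between the fingers and upper_frame above 1 N), for 0.2 s.
At the end, for the whole second after the job is handed in: The upper frame's four legs stand fully home in the lower frame's sockets (feet within 3 mm of the socket floors, centred within 3 mm, level within 2 degrees, square within 3 degrees), the frame is released and at rest, and both jars stand upright within 25 mm of where they were (z of upper_frame in the frame of lower_frame below 0.011 m and x of upper_frame in the frame of lower_frame between -0.003 and 0.003 m and y of upper_frame in the frame of lower_frame between -0.003 and 0.003 m and angle between the z axis of upper_frame and the z axis of lower_frame, either way round below 0.035 rad and angle between the x axis of upper_frame and the x axis of lower_frame, either way round below 0.05 rad and angle between lower_frame's own z axis and vertical below 0.035 rad and angle between each of jar_a, jar_b's own z axis and vertical below 0.1 rad and distance of each of jar_a, jar_b from where it was at the start of the episode below 0.025 m and contact force between the fingers and upper_frame below 0.05 N and linear speed of each of upper_frame, lower_frame below 0.01 m/s); the robot touches nothing.
It fails at once if the lower frame is shoved more than 20 mm (distance of lower_frame from where it was at the start of the episode above 0.02 m).
It fails at once if the upper frame is rammed onto the lower frame or a jar (over 60 N) (contact force between upper_frame and lower_frame above 60 N or contact force between upper_frame and jar_a above 60 N or contact force between upper_frame and jar_b above 60 N).
It fails at once if the upper frame falls or is thrown (over 1 m/s) (linear speed of upper_frame above 1 m/s).
It fails at once if a jar or a bottle is tipped over or shoved more than 25 mm (angle between any of amber_bottle, clear_bottle, white_bottle, jar_a, jar_b's own z axis and vertical above 0.35 rad or distance of any of amber_bottle, clear_bottle, white_bottle, jar_a, jar_b from where it was at the start of the episode above 0.025 m).
It also fails if it takes over 50 s, if anything falls off the work surface, if the arm or the gripper's body presses on something with over 40 N, if the wrist force passes 120 N, or if a joint passes its speed limit or range.

## Working session

There is one attempt and no reset: what is moved stays moved. The work goes in short steps, Python scripts to look and compute and a tool call to move; the robot and the scene stay as the last step left them, time stands still between calls to the robot, and variables do not carry over. Pictures are saved under pics/ and viewed, at most 10 in all, crops included, and the job is handed in when it is done.

Besides the shell and the picture viewer there is one more tool, called after ">>>" by a JSON object that holds its "method" and its "body", one argument or row to a line. jog_arm: Moves the arm, as the interface text tells. Its arguments: {"type":"object","properties":{"commands":{"type":"array","items":{"type":"object","properties":{"travel":{"type":"array","items":{"type":"number"}},"rot":{"type":"array","items":{"type":"number"}},"claw":{"type":"number"}}}},"force":{"type":"number"}},"required":["commands"]}

```bash
mkdir -p pics; python3 - <<'E'
from workcell import monitor, viewer
import cv2,pickle
s=monitor.read_state();print(s)
d={n:viewer.read_camera(n) for n in("side","top","wrist")}
pickle.dump(d,open('d0.pkl','wb'))
for n in d:
    print(n,d[n]['camera_matrix'].tolist(),d[n]['R'].round(4).tolist(),d[n]['t'].round(4).tolist()); cv2.imwrite(f'pics/{n}0.png',d[n]['color'])
E
```

```text
{'time': 0.0, 'q': array([ 1.14513401e+00,  2.64761211e-01,  1.60539870e+00,  1.68547208e-05,
        1.27372020e+00, -3.69102153e-02]), 'joint_vel': array([-0.00045424, -0.00152285,  0.00201138,  0.00142284, -0.00166713,
       -0.00231602]), 'joint_torque': array([ 6.50242400e-04, -5.15111697e+01, -3.67310858e+01,  1.66328609e-04,
        1.29792426e-02, -2.56345481e-05]), 'tool_pos': array([0.25554064, 0.62394807, 0.22994328]), 'tcp_rot': array([-0.60671531, -3.0818981 ,  0.00349105]), 'wrist_force': array([-0.11468918,  0.22887347, -1.16924613]), 'torque': array([-0.02483718,  0.04414507,  0.00613647]), 'grip_force': 0.0, 'width': 1.0022560382766603}
side [[370.3757120166038, 0.0, 319.2292606578961], [0.0, 370.3757120166038, 201.12692469358097], [0.0, 0.0, 1.0]] [[0.289, -0.9572, 0.0145], [-0.5334, -0.1736, -0.8279], [0.795, 0.2315, -0.5607]] [-0.1706, 0.4442, 0.5321]
top [[476.3522921959793, 0.0, 327.3242757901054], [0.0, 476.3522921959793, 201.73666312362164], [0.0, 0.0, 1.0]] [[0.0248, -0.9994, 0.0242], [-0.9842, -0.0286, -0.1745], [0.1751, -0.0195, -0.9844]] [-0.0384, 0.6195, 1.5119]
wrist [[289.8694535479147, 0.0, 321.8997777707606], [0.0, 289.8694535479147, 200.0608563444757], [0.0, 0.0, 1.0]] [[0.3793, 0.9253, -0.0021], [0.8873, -0.363, 0.2845], [0.2625, -0.1098, -0.9587]] [-0.6731, -0.0371, 0.3783]
```

View pics/top0.png

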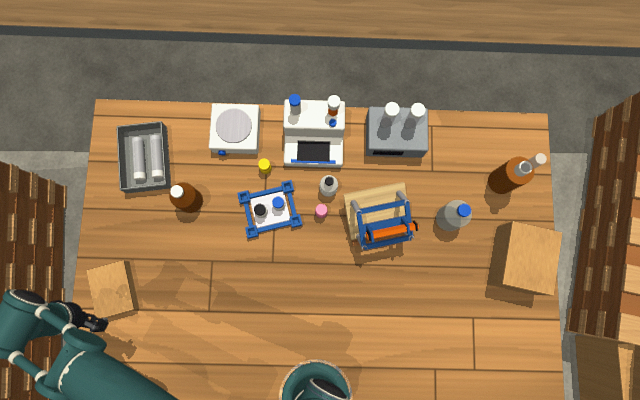

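View pics/side0.png

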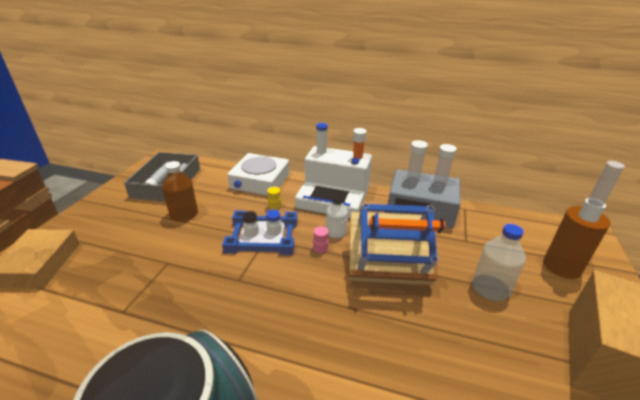

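Top view: the lower frame is at about (270,209), with a black-capped jar at (260,211) and a blue-capped jar at (278,203). The upper frame on the stand is at (383,225), with its orange bar at (390,232). The pink (321,210) and yellow (264,165) look-alikes are left alone. Next, an enlarged crop and colour masks.

```bash
cat > h.py <<'E'
import cv2,pickle,numpy as np
def ray(c,u,v):
    d=np.linalg.inv(c['camera_matrix'])@[u,v,1]; d=c['R'].T@d
    return -c['R'].T@c['t'], d/np.linalg.norm(d)
def onz(c,u,v,z):
    o,d=ray(c,u,v); return o+d*(z-o[2])/d[2]
def tri(a,b):
    A=np.zeros((3,3));y=np.zeros(3)
    for o,d in (a,b):
        P=np.eye(3)-np.outer(d,d);A+=P;y+=P@o
    X=np.linalg.solve(A,y); return X,[np.linalg.norm((np.eye(3)-np.outer(d,d))@(X-o)) for o,d in(a,b)]
def proj(c,X):
    p=c['camera_matrix']@(c['R']@np.asarray(X)+c['t']); return p[:2]/p[2]
def mask(img,lo,hi): return cv2.inRange(cv2.cvtColor(img,cv2.COLOR_BGR2HSV),lo,hi)
ORANGE=((4,200,150),(13,255,255)); BLUE=((100,150,50),(125,255,255))
def comps(m,a=15):
    n,l,s,c=cv2.connectedComponentsWithStats(m,connectivity=8)
    return [(i,s[i].tolist(),c[i].round(2).tolist()) for i in range(1,n) if s[i,4]>=a],l
E
python3 - <<'E'
from h import *
d=pickle.load(open('d0.pkl','rb'))
t=d['top']['color'][150:270,230:430]; s=d['side']['color'][180:300,210:460]
a=cv2.resize(t,None,fx=3.2,fy=2.9*1.1034,interpolation=2)[:384]; 
cv2.imwrite('pics/crop_top.png',cv2.resize(t,None,fx=4,fy=4,interpolation=2)); cv2.imwrite('pics/crop_side.png',cv2.resize(s,None,fx=3.2,fy=3.2,interpolation=2))
for n in('top','side'):
    for nm,r in(('O',ORANGE),('B',BLUE)):
        c,l=comps(mask(d[n]['color'],*r))
        for k in c: print(n,nm,k)
E
```

```text
top O (1, [410, 222, 6, 8, 33], [412.18, 226.03])
top O (2, [373, 225, 34, 14, 231], [389.42, 230.97])
top B (1, [289, 94, 11, 12, 110], [294.16, 99.45])
top B (2, [329, 119, 7, 8, 39], [332.08, 122.46])
top B (3, [218, 151, 7, 4, 25], [221.36, 152.52])
top B (4, [291, 159, 44, 4, 82], [312.7, 161.3])
top B (5, [238, 181, 64, 57, 877], [269.03, 209.28])
top B (6, [273, 197, 11, 11, 97], [277.64, 202.06])
top B (7, [361, 200, 43, 14, 186], [382.53, 206.56])
top B (8, [357, 202, 55, 47, 764], [384.13, 228.55])
top B (9, [457, 204, 14, 13, 132], [463.64, 210.06])
side O (2, [380, 219, 47, 9, 165], [403.81, 224.13])
side O (7, [433, 221, 8, 7, 36], [436.94, 224.28])
side B (1, [0, 56, 47, 110, 2436], [15.53, 124.65])
side B (2, [318, 124, 8, 4, 30], [321.5, 125.6])
side B (5, [370, 206, 55, 6, 214], [399.24, 207.68])
side B (6, [267, 211, 12, 8, 74], [272.57, 214.16])
side B (7, [362, 211, 9, 32, 124], [364.74, 226.77])
side B (8, [428, 214, 5, 7, 24], [430.08, 216.21])
side B (11, [233, 224, 7, 20, 46], [235.7, 232.52])
side B (12, [287, 225, 5, 14, 33], [288.94, 231.03])
side B (14, [505, 225, 17, 11, 139], [513.05, 229.88])
side B (15, [377, 230, 43, 8, 241], [398.08, 233.47])
side B (16, [428, 232, 6, 6, 21], [430.48, 235.05])
```

View pics/crop_top.png

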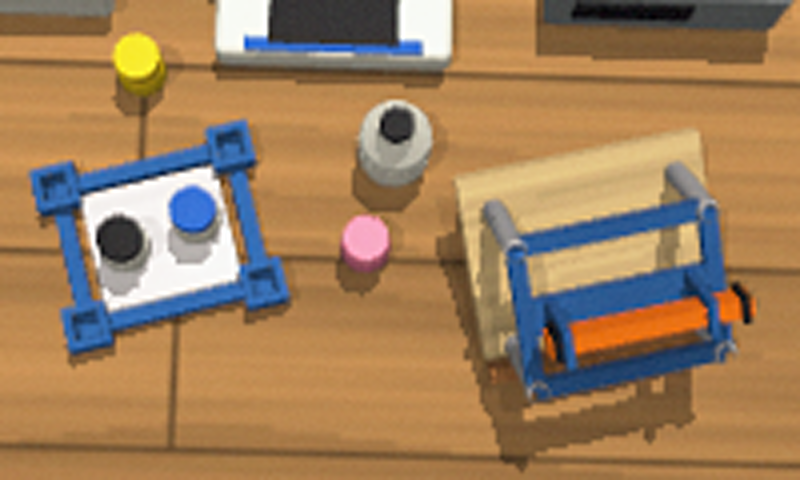

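View pics/crop_side.png

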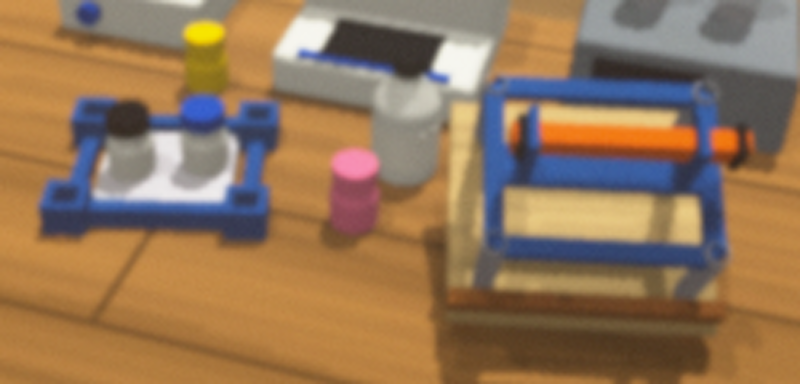

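The bar sits near its right-hand stop, showing between the uprights at (373..407, 231). The lower frame has about the same yaw. Now I'll triangulate.

```bash
python3 - <<'E'
from h import *
d=pickle.load(open('d0.pkl','rb')); T,S=d['top'],d['side']
print('camT',ray(T,0,0)[0].round(3),'camS',ray(S,0,0)[0].round(3),'camW',ray(d['wrist'],0,0)[0].round(3))
X,r=tri(ray(T,389.42,230.97),ray(S,403.81,224.13)); print('bar mid',X.round(4),np.round(r,4))
# bar direction
c,l=comps(mask(T['color'],*ORANGE)); ys,xs=np.where((l==c[0][0])|(l==c[1][0]))
P=np.array([onz(T,u,v,X[2])[:2] for u,v in zip(xs,ys)])
v=cv2.fitLine(P.astype(np.float32),cv2.DIST_L2,0,.01,.01).ravel();print('bar yaw',np.degrees(np.arctan2(-v[0],v[1])), v)
pr=(P-X[:2])@v[:2]; print('bar ext',pr.min(),pr.max()); 
q=(np.array([onz(T,u,w,X[2])[:2] for w,u in zip(*np.where(l==c[1][0]))])-X[:2])@v[:2]; print('free ext',q.min(),q.max())
# cylinder of lower frame: blue comp 5
c,l=comps(mask(T['color'],*BLUE)); i=[k[0] for k in c if k[1][4]>800][0]
ys,xs=np.where(l==i)
P=np.array([onz(T,u,w,.03)[:2] for u,w in zip(xs,ys)]).astype(np.float32)*1000
R=cv2.minAreaRect(P);print('lower',R)
# top rail blobs of frame & bottle/jar
for n,u,w,z in(('jarblue',277.6,202,.062),('jarblack',260,209.5,.062),('white',328.5,181,.12),('pink',321,210,.05)): print(n,onz(T,u,w,z).round(3))
E
```

```text
camT [0.346 0.009 1.597] camS [-0.137 -0.209  0.669] camW [0.189 0.651 0.372]
bar mid [ 0.5133 -0.2069  0.1903] [0.0008 0.0008]
bar yaw -166.38399 [ 0.23541376 -0.9718952   0.51533866 -0.21466362]
bar ext -0.05060098613836855 0.07620953169489716
free ext -0.05060098613836855 0.049837457755394804
lower ((596.0921630859375, 170.06204223632812), (155.99786376953125, 183.32630920410156), 15.471728324890137)
jarblue [0.613 0.141 0.062]
jarblack [0.587 0.197 0.062]
white [ 0.676 -0.022  0.12 ]
pink [ 0.593 -0.002  0.05 ]
```

```bash
cat >> h.py <<'E'
from scipy.spatial.transform import Rotation as Ro, Slerp
def toolR(psi,tilt):
    p,t=np.radians([psi,tilt]); 
    y=np.array([np.cos(t)*np.cos(p),np.cos(t)*np.sin(p),np.sin(t)]); z=np.array([np.sin(t)*np.cos(p),np.sin(t)*np.sin(p),-np.cos(t)])
    return Ro.from_matrix(np.c_[np.cross(y,z),y,z])
def rows(p,R,tgts,step=.048,ang=8.4,minrows=1):
    """print rows in tool axes from pose p,R through targets [(pos,Rot),...]"""
    k=0
    for q,Q in tgts:
        a=(R.inv()*Q).magnitude(); n=max(minrows,int(np.ceil(max(np.linalg.norm(q-p)/step,np.degrees(a)/ang))))
        sl=Slerp([0,1],Ro.concatenate([R,Q])); prev=p; pR=R
        for i in range(1,n+1):
            c=p+(q-p)*i/n; cR=sl(i/n)
            print(k,'{"travel":',(pR.inv().apply(c-prev)*1000).round(1).tolist(),',"rot":',np.degrees((pR.inv()*cR).as_rotvec()).round(2).tolist(),'}'); k+=1
            prev,pR=c,cR
        p,R=q,Q
E
python3 - <<'E'
from h import *
from workcell import monitor
s=monitor.read_state()
Rg=toolR(13.6,30); bar=np.array([.519,-.205,.186]); z=Rg.as_matrix()[:,2]
print(z)
pre=bar+z*.019-z*.10
print(pre)
rows(s['tool_pos'],Ro.from_rotvec(s['tcp_rot']),[(np.array([.45,.2,.33]),toolR(30,10)),(pre,Rg)])
E
```

```text
[ 0.4859805   0.11757106 -0.8660254 ]
[ 0.47963558 -0.21452326  0.25614806]
0 {"travel": [-34.1, -31.9, -9.9] ,"rot": [-0.97, -0.33, 3.76] }
1 {"travel": [-36.1, -29.4, -10.2] ,"rot": [-0.97, -0.33, 3.76] }
2 {"travel": [-38.0, -26.8, -10.5] ,"rot": [-0.97, -0.33, 3.76] }
3 {"travel": [-39.8, -24.1, -10.7] ,"rot": [-0.97, -0.33, 3.76] }
4 {"travel": [-41.3, -21.2, -10.9] ,"rot": [-0.97, -0.33, 3.76] }
5 {"travel": [-42.7, -18.3, -11.0] ,"rot": [-0.97, -0.33, 3.76] }
6 {"travel": [-43.8, -15.2, -11.0] ,"rot": [-0.97, -0.33, 3.76] }
7 {"travel": [-44.8, -12.1, -11.0] ,"rot": [-0.97, -0.33, 3.76] }
8 {"travel": [-45.6, -9.0, -10.9] ,"rot": [-0.97, -0.33, 3.76] }
9 {"travel": [-46.1, -5.8, -10.8] ,"rot": [-0.97, -0.33, 3.76] }
10 {"travel": [-41.5, -21.3, 4.6] ,"rot": [-2.21, -0.63, 1.72] }
11 {"travel": [-42.1, -20.2, 4.2] ,"rot": [-2.21, -0.63, 1.72] }
12 {"travel": [-42.7, -19.1, 3.9] ,"rot": [-2.21, -0.63, 1.72] }
13 {"travel": [-43.2, -18.0, 3.7] ,"rot": [-2.21, -0.63, 1.72] }
14 {"travel": [-43.7, -16.8, 3.5] ,"rot": [-2.21, -0.63, 1.72] }
15 {"travel": [-44.1, -15.6, 3.4] ,"rot": [-2.21, -0.63, 1.72] }
16 {"travel": [-44.5, -14.4, 3.3] ,"rot": [-2.21, -0.63, 1.72] }
17 {"travel": [-44.9, -13.2, 3.2] ,"rot": [-2.21, -0.63, 1.72] }
18 {"travel": [-45.2, -11.9, 3.2] ,"rot": [-2.21, -0.63, 1.72] }
```

>>> {"method": "jog_arm", "body": {
  "commands": [
    {"travel": [-34, -32, -10], "rot": [-1, -0.3, 3.8], "claw": 0},
    {"travel": [-36, -29, -10], "rot": [-1, -0.3, 3.8], "claw": 0},
    {"travel": [-38, -27, -10.5], "rot": [-1, -0.3, 3.8], "claw": 0},
    {"travel": [-40, -24, -10.5], "rot": [-1, -0.3, 3.8], "claw": 0},
    {"travel": [-41, -21, -11], "rot": [-1, -0.3, 3.8], "claw": 0}
  ]
}}

```text
time: 0.65
tool_pos: [0.3529, 0.4109, 0.2802]
tcp_rot: [1.095, 2.896, 0.124]
wrist_force: [0.9, 0.7, -0.4]
width: 1.0
grip_force: 0.0
```

>>> {"method": "jog_arm", "body": {
  "commands": [
    {"travel": [-43, -18, -11], "rot": [-1, -0.3, 3.8], "claw": 0},
    {"travel": [-44, -15, -11], "rot": [-1, -0.3, 3.8], "claw": 0},
    {"travel": [-45, -12, -11], "rot": [-1, -0.3, 3.8], "claw": 0},
    {"travel": [-45.5, -9, -11], "rot": [-1, -0.3, 3.8], "claw": 0},
    {"travel": [-46, -6, -11], "rot": [-1, -0.3, 3.8], "claw": 0}
  ]
}}

```text
time: 1.15
tool_pos: [0.4497, 0.1982, 0.3295]
tcp_rot: [1.536, 2.633, 0.243]
wrist_force: [0.9, -0.2, -0.1]
width: 1.001
grip_force: 0.0
```

>>> {"method": "jog_arm", "body": {
  "commands": [
    {"travel": [-41.5, -21, 4.5], "rot": [-2.2, -0.6, 1.7], "claw": 0},
    {"travel": [-42, -20, 4], "rot": [-2.2, -0.6, 1.7], "claw": 0},
    {"travel": [-43, -19, 4], "rot": [-2.2, -0.6, 1.7], "claw": 0},
    {"travel": [-43, -18, 4], "rot": [-2.2, -0.6, 1.7], "claw": 0},
    {"travel": [-44, -17, 3.5], "rot": [-2.2, -0.6, 1.7], "claw": 0}
  ]
}}

```text
time: 1.65
tool_pos: [0.4649, -0.0317, 0.286]
tcp_rot: [1.645, 2.379, 0.446]
wrist_force: [0.8, -0.4, -0.6]
width: 1.002
grip_force: 0.0
```

```bash
python3 - <<'E'
from h import *
from workcell import monitor
s=monitor.read_state();print(s['time'],s['tool_pos'],s['q'].round(2))
Rg=toolR(13.6,30); bar=np.array([.519,-.205,.186]); z=Rg.as_matrix()[:,2]
rows(s['tool_pos'],Ro.from_rotvec(s['tcp_rot']),[(bar-z*.081,Rg)])
E
```

```text
1.65 [ 0.46491054 -0.03170825  0.28601648] [-0.28 -0.41  2.17  0.25  1.08 -0.73]
0 {"travel": [-44.0, -14.6, 2.5] ,"rot": [-2.15, -0.71, 1.61] }
1 {"travel": [-44.4, -13.4, 2.5] ,"rot": [-2.15, -0.71, 1.61] }
2 {"travel": [-44.7, -12.3, 2.6] ,"rot": [-2.15, -0.71, 1.61] }
3 {"travel": [-45.0, -11.1, 2.7] ,"rot": [-2.15, -0.71, 1.61] }
```

>>> {"method": "jog_arm", "body": {
  "commands": [
    {"travel": [-44, -14.6, 2.5], "rot": [-2.1, -0.7, 1.6], "claw": 0},
    {"travel": [-44.4, -13.4, 2.5], "rot": [-2.1, -0.7, 1.6], "claw": 0},
    {"travel": [-44.7, -12.3, 2.6], "rot": [-2.2, -0.7, 1.6], "claw": 0},
    {"travel": [-45, -11, 2.7], "rot": [-2.2, -0.7, 1.6], "claw": 0},
    {"travel": [0, 0, 0], "rot": [0, 0, 0], "claw": 0}
  ]
}}

```text
time: 2.15
tool_pos: [0.4786, -0.2178, 0.2541]
tcp_rot: [1.717, 2.165, 0.577]
wrist_force: [0.5, 0.1, 0.0]
width: 0.998
grip_force: 0.0
```

```bash
python3 - <<'E'
from h import *
from workcell import monitor,viewer
s=monitor.read_state();print(s['time'],s['tool_pos'],s['q'].round(2))
w=viewer.read_camera('wrist'); T=viewer.read_camera('top'); pickle.dump((s,w,T),open('d1.pkl','wb'))
cv2.imwrite('pics/w1.png',w['color'])
print('cam',ray(w,0,0)[0])
for k in comps(mask(w['color'],*ORANGE),60)[0]: print(k)
E
```

```text
2.15 [ 0.47857594 -0.2178333   0.25411301] [-0.75 -0.26  2.17  0.52  0.99 -1.22]
cam [ 0.3935227  -0.16444512  0.3771568 ]
```

View pics/w1.png

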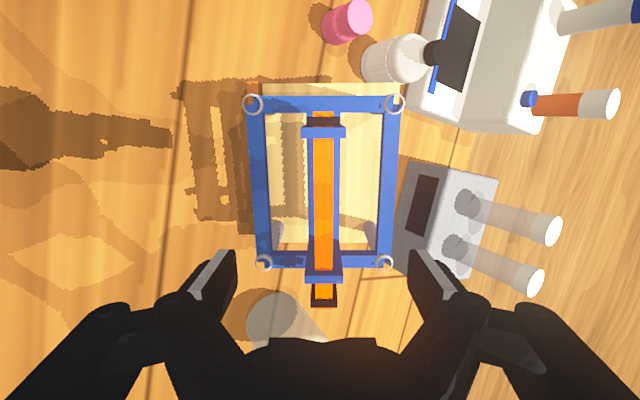

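The wrist view shows the bar upright at column 323, with uprights at rows about 132 and 270. The leg-top rings are near (253,104), (395,104), (264,263) and (385,263), and the fingertips straddle column 325. I'll solve the frame pose from the rings.

```bash
cat > pnp.py <<'E'
from h import *
def rings(w,guess,r=9):
    """refine ring centres: centroid of low-saturation (grey/white) pixels near guess"""
    hsv=cv2.cvtColor(w['color'],cv2.COLOR_BGR2HSV); out=[]
    for u,v in guess:
        m=np.zeros(hsv.shape[:2],np.uint8); cv2.circle(m,(int(u),int(v)),r+3,255,-1)
        b=((hsv[...,1]<110)&(m>0)).astype(np.uint8)
        p=np.argwhere(b)[:,::-1].astype(np.float32); (cx,cy),rad=cv2.minEnclosingCircle(p) if len(p)>4 else ((u,v),0)
        out.append((cx,cy)); print('ring',(u,v),'->',round(cx,1),round(cy,1),'r',round(rad,1),len(p))
    return np.array(out)
def pose(w,obj,img):
    ok,rv,tv=cv2.solvePnP(obj,img,w['camera_matrix'],None,flags=cv2.SOLVEPNP_IPPE)
    pr=cv2.projectPoints(obj,rv,tv,w['camera_matrix'],None)[0][:,0]; print('reproj',np.abs(pr-img).max().round(2))
    Rc=cv2.Rodrigues(rv)[0]; return w['R'].T@(tv.ravel()-w['t']), w['R'].T@Rc
E
python3 - <<'E'
from pnp import *
s,w,T=pickle.load(open('d1.pkl','rb'))
img=np.array([(253,104),(395,104),(264,263),(385,263)],float)
rf=rings(w,img)
# image right = +x frame (tool y), image down = -y frame (tool x = -frame y)
obj=np.array([(-60,75,0),(60,75,0),(-60,-75,0),(60,-75,0)],float)/1000
TR=Ro.from_rotvec(s['tcp_rot']).as_matrix()
for nm,im in(('eye',img),('ref',rf)):
    o,R=pose(w,obj,im)
    zax=R[:,2]; bar=o+zax*.045
    print(nm,'rings origin',o.round(4),'z',zax.round(3),'yaw',np.degrees(np.arctan2(R[1,0],R[0,0])).round(2),'bar(if ring z=97)',bar.round(4),'in tool mm',(TR.T@(bar-s['tool_pos'])*1000).round(1))
print(TR[:,2].round(3))
# check: bar top face point pixel (323,190ish) plane
o,d=ray(w,323,194); Z=-TR[:,2]
for h in(.186,): 
    P=np.array([.519,-.205,h])+Z*.012; X=o+d*((P-o)@Z)/(d@Z); print('bar top pt',X.round(4),'tool',(TR.T@(X-s['tool_pos'])*1000).round(1))
for v in(132,264,275):
    print(v,cv2.cvtColor(w['color'][v:v+1,323:324],cv2.COLOR_BGR2HSV).ravel())
E
```

```text
ring (np.float64(253.0), np.float64(104.0)) -> 252.8 103.8 r 11.4 227
ring (np.float64(395.0), np.float64(104.0)) -> 395.0 104.0 r 12.0 316
ring (np.float64(264.0), np.float64(263.0)) -> 265.0 261.5 r 11.1 173
ring (np.float64(385.0), np.float64(263.0)) -> 385.0 263.0 r 12.0 245
reproj 0.45
eye rings origin [ 0.5347 -0.1997  0.154 ] z [-0.498 -0.124  0.858] yaw 13.47 bar(if ring z=97) [ 0.5123 -0.2053  0.1926] in tool mm [ 4.4  0.5 71.1]
reproj 0.9
ref rings origin [ 0.5347 -0.1996  0.1533] z [-0.531 -0.143  0.836] yaw 13.71 bar(if ring z=97) [ 0.5108 -0.206   0.1909] in tool mm [ 4.  -1.8 71.8]
[ 0.483  0.115 -0.868]
bar top pt [ 0.5086 -0.1963  0.1952] tool [14.   0.3 68.1]
132 [111 129 223]
264 [ 16 234 254]
275 [121  89 138]
```

>>> {"method": "jog_arm", "body": {
  "commands": [
    {"travel": [2, 0, 30], "claw": 0},
    {"travel": [2, 0, 30], "claw": 0},
    {"travel": [0, 0, 20], "claw": 0},
    {"travel": [0, 0, 12], "claw": 0},
    {"travel": [0, 0, 0], "claw": 0}
  ]
}}

```text
$.commands[0]: bad value
```

```bash
python3 - <<'E'
from h import *
from workcell import monitor,viewer
s=monitor.read_state();print(s['time'],s['tool_pos'],s['wrist_force'].round(2))
w=viewer.read_camera('wrist'); S=viewer.read_camera('side'); pickle.dump((s,w,S),open('d2.pkl','wb'))
a=w['color'][20:400,150:490]; b=cv2.resize(S['color'][150:300,330:480],(380,380),interpolation=2)
cv2.imwrite('pics/w2.png',np.hstack([a,b]))
E
```

```text
2.25 [ 0.47927704 -0.21370501  0.25524952] [0.52 0.67 0.27]
```

View pics/w2.png

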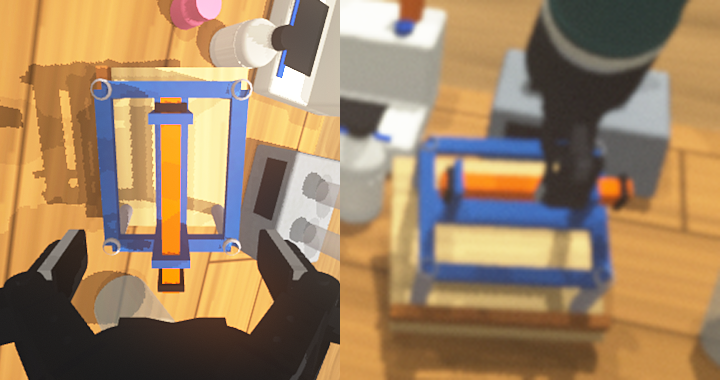

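```bash
python3 - <<'E'
from pnp import *
s,w,S=pickle.load(open('d2.pkl','rb'))
img=np.array([(251,109.5),(391,109.5),(262,266),(385,265)],float)
obj=np.array([(-60,75,0),(60,75,0),(-60,-75,0),(60,-75,0)],float)/1000
TR=Ro.from_rotvec(s['tcp_rot']).as_matrix()
o,R=pose(w,obj,img); bar=o+R[:,2]*.045
print(o.round(4),R[:,2].round(3),bar.round(4),'tool',(TR.T@(bar-s['tool_pos'])*1000).round(1),TR[:,2].round(3))
E
```

```text
reproj 2.3
[ 0.5341 -0.2     0.1553] [-0.494 -0.184  0.85 ] [ 0.5118 -0.2082  0.1936] tool [-2.5 -2.  69.9] [ 0.482  0.119 -0.868]
```

>>> {"method": "jog_arm", "body": {
  "commands": [
    {"travel": [-1, 0, 30], "rot": [0, 0, 0], "claw": 0},
    {"travel": [0, 0, 30], "rot": [0, 0, 0], "claw": 0},
    {"travel": [0, 0, 20], "rot": [0, 0, 0], "claw": 0},
    {"travel": [0, 0, 12], "rot": [0, 0, 0], "claw": 0},
    {"travel": [0, 0, 0], "rot": [0, 0, 0], "claw": 0}
  ]
}}

```text
time: 2.85
tool_pos: [0.5249, -0.2003, 0.1752]
tcp_rot: [1.705, 2.177, 0.582]
wrist_force: [0.2, 0.7, -0.9]
width: 0.997
grip_force: 0.0
```

```bash
python3 - <<'E'
from h import *
from workcell import monitor,viewer
s=monitor.read_state();print(s['time'],s['tool_pos'],s['wrist_force'].round(2))
w=viewer.read_camera('wrist'); S=viewer.read_camera('side'); pickle.dump((s,w,S),open('d3.pkl','wb'))
a=w['color'][20:400,150:490]; b=cv2.resize(S['color'][150:300,330:480],(380,380),interpolation=2)
cv2.imwrite('pics/w3.png',np.hstack([a,b]))
E
```

```text
2.85 [ 0.52490671 -0.20034069  0.17516383] [ 0.22  0.72 -0.94]
```

View pics/w3.png

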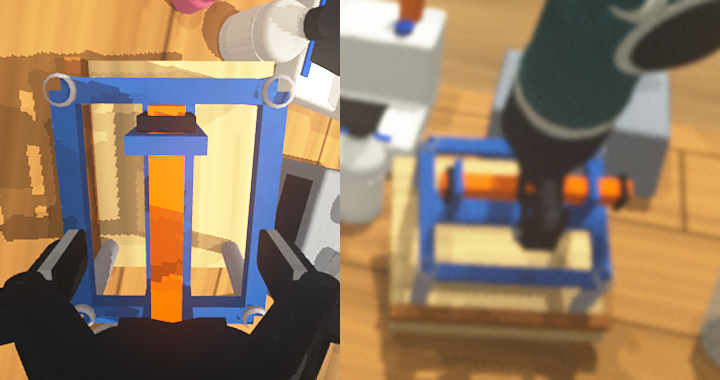

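```bash
python3 - <<'E'
from h import *
s,w,S=pickle.load(open('d3.pkl','rb'))
TR=Ro.from_rotvec(s['tcp_rot']).as_matrix()
g=cv2.cvtColor(w['color'],cv2.COLOR_BGR2HSV)
for v in(185,220,260,290):
    r=g[v]; xs=np.where((r[:,0]<22)&(r[:,1]>200)&(np.arange(640)>285)&(np.arange(640)<350))[0]
    wd=xs.max()-xs.min()+1; u=xs.mean(); K=w['camera_matrix']; 
    e=w['R']@TR[:,1]*1  # tool y in cam
    Z=.014*K[0,0]*e[0]/wd
    c=np.linalg.inv(K)@[u,v,1]*Z; X=w['R'].T@(c-w['t'])
    print(v,xs.min(),xs.max(),'Z',round(Z,4),'tool mm',(TR.T@(X-s['tool_pos'])*1000).round(1))
print((TR.T@(np.array([.512,-.2065,.1915])-s['tool_pos'])*1000).round(1))
E
```

```text
185 300 333 Z 0.1194 tool mm [ 43.6  -2.6 -25.6]
220 300 332 Z 0.123 tool mm [ 28.5  -2.9 -26.3]
260 301 332 Z 0.1268 tool mm [ 10.4  -2.8 -27.6]
290 301 331 Z 0.1309 tool mm [ -4.6  -3.1 -27.8]
[ -2.8  -4.  -21.1]
```

>>> {"method": "jog_arm", "body": {
  "commands": [
    {"travel": [-3, -2.8, 0], "rot": [0, 0, 0], "claw": 0},
    {"travel": [0, 0, 0], "rot": [0, 0, 0], "claw": 0},
    {"travel": [0, 0, 0], "rot": [0, 0, 0], "claw": 120},
    {"travel": [0, 0, 0], "rot": [0, 0, 0], "claw": 170},
    {"travel": [0, 0, 0], "rot": [0, 0, 0], "claw": 190}
  ],
  "force": 60
}}

```text
time: 3.45
tool_pos: [0.5232, -0.2066, 0.1754]
tcp_rot: [1.707, 2.172, 0.58]
wrist_force: [0.0, 0.5, 0.5]
width: 0.515
grip_force: 0.0
```

>>> {"method": "jog_arm", "body": {
  "commands": [
    {"travel": [0, 0, 0], "rot": [0, 0, 0], "claw": 200},
    {"travel": [0, 0, 0], "rot": [0, 0, 0], "claw": 255},
    {"travel": [0, 0, 0], "rot": [0, 0, 0], "claw": 255},
    {"travel": [0, 0, 0], "rot": [0, 0, 0], "claw": 255},
    {"travel": [0, 0, 0], "rot": [0, 0, 0], "claw": 255}
  ],
  "force": 80
}}

```text
time: 3.95
tool_pos: [0.5234, -0.2065, 0.1754]
tcp_rot: [1.707, 2.172, 0.58]
wrist_force: [-2.2, -0.3, 3.1]
width: 0.151
grip_force: 78.2
```

>>> {"method": "jog_arm", "body": {
  "commands": [
    {"travel": [0, 0, -4], "rot": [0, 0, 0], "claw": 255},
    {"travel": [0, 0, -8], "rot": [0, 0, 0], "claw": 255},
    {"travel": [0, 0, -12], "rot": [0, 0, 0], "claw": 255},
    {"travel": [0, 0, -16], "rot": [0, 0, 0], "claw": 255},
    {"travel": [0, 0, -20], "rot": [0, 0, 0], "claw": 255}
  ]
}}

```text
time: 4.45
tool_pos: [0.4926, -0.2128, 0.2265]
tcp_rot: [1.708, 2.176, 0.579]
wrist_force: [-0.2, -0.6, -4.8]
width: 0.146
grip_force: 78.4
```

>>> {"method": "jog_arm", "body": {
  "commands": [
    {"travel": [0, 0, -24], "rot": [0, 0, 0], "claw": 255},
    {"travel": [0, 0, -24], "rot": [0, 0, 0], "claw": 255},
    {"travel": [0, 0, -20], "rot": [0, 0, 0], "claw": 255},
    {"travel": [0, 0, -12], "rot": [0, 0, 0], "claw": 255},
    {"travel": [0, 0, 0], "rot": [0, 0, 0], "claw": 255}
  ]
}}

```text
time: 4.95
tool_pos: [0.4553, -0.2239, 0.2986]
tcp_rot: [1.705, 2.17, 0.578]
wrist_force: [0.0, -0.7, -4.7]
width: 0.151
grip_force: 78.4
```

```bash
python3 - <<'E'
from h import *
from workcell import monitor
s=monitor.read_state();print(s['time'],s['tool_pos'],s['wrist_force'].round(2),s['torque'].round(3),s['grip_force'],s['q'].round(2))
# fast: to upright above lower frame; tcp z so feet ~90mm above sockets
p,R=s['tool_pos'],Ro.from_rotvec(s['tcp_rot'])
rows(p,R,[(np.array([.52,-.12,.33]),toolR(14,12)),(np.array([.58,.05,.33]),toolR(15,0)),(np.array([.596,.170,.27]),toolR(15,0))],step=.04,ang=5)
E
```

```text
4.95 [ 0.45533028 -0.22393223  0.29862354] [ 0.02 -0.7  -4.71] [-0.122  0.696 -0.007] 78.38911056518555 [-0.81 -0.32  2.13  0.5   1.1  -1.23]
0 {"travel": [21.4, 22.9, 4.1] ,"rot": [4.48, 0.06, -0.07] }
1 {"travel": [21.4, 23.1, 2.3] ,"rot": [4.48, 0.06, -0.07] }
2 {"travel": [21.4, 23.3, 0.5] ,"rot": [4.48, 0.06, -0.07] }
3 {"travel": [21.3, 23.3, -1.3] ,"rot": [4.48, 0.06, -0.07] }
4 {"travel": [30.1, 19.4, 4.1] ,"rot": [2.4, 0.02, -0.2] }
5 {"travel": [30.0, 19.7, 3.3] ,"rot": [2.4, 0.02, -0.2] }
6 {"travel": [29.9, 19.9, 2.5] ,"rot": [2.4, 0.02, -0.2] }
7 {"travel": [29.9, 20.1, 1.7] ,"rot": [2.4, 0.02, -0.2] }
8 {"travel": [29.8, 20.3, 0.8] ,"rot": [2.4, 0.02, -0.2] }
9 {"travel": [27.9, 11.6, 15.0] ,"rot": [0.0, 0.0, 0.0] }
10 {"travel": [27.9, 11.6, 15.0] ,"rot": [0.0, 0.0, 0.0] }
11 {"travel": [27.9, 11.6, 15.0] ,"rot": [0.0, 0.0, 0.0] }
12 {"travel": [27.9, 11.6, 15.0] ,"rot": [0.0, 0.0, 0.0] }
```

>>> {"method": "jog_arm", "body": {
  "commands": [
    {"travel": [12, 12, -4], "rot": [2, 0, 0], "claw": 255},
    {"travel": [21.5, 23, -2], "rot": [4, 0, 0], "claw": 255},
    {"travel": [21.5, 23, -1], "rot": [4.5, 0, 0], "claw": 255},
    {"travel": [21.5, 23, 0], "rot": [4.5, 0, 0], "claw": 255},
    {"travel": [25, 22, 0], "rot": [4, 0, 0], "claw": 255}
  ]
}}

```text
time: 5.45
tool_pos: [0.521, -0.1013, 0.3419]
tcp_rot: [1.865, 2.374, 0.223]
wrist_force: [1.4, -0.5, -5.8]
width: 0.149
grip_force: 78.4
```

>>> {"method": "jog_arm", "body": {
  "commands": [
    {"travel": [30, 19.5, 3], "rot": [3, 0, -0.2], "claw": 255},
    {"travel": [30, 19.5, 3], "rot": [3, 0, -0.2], "claw": 255},
    {"travel": [30, 20, 2.5], "rot": [2.5, 0, -0.2], "claw": 255},
    {"travel": [30, 20, 1.5], "rot": [2, 0, -0.2], "claw": 255},
    {"travel": [30, 20, 1], "rot": [0.5, 0, -0.2], "claw": 255}
  ]
}}

```text
time: 5.95
tool_pos: [0.581, 0.0696, 0.338]
tcp_rot: [-1.915, -2.485, 0.006]
wrist_force: [0.6, -1.0, -3.9]
width: 0.151
grip_force: 78.5
```

```bash
python3 - <<'E'
from h import *
from workcell import monitor
s=monitor.read_state();print(s['time'],s['tool_pos'],s['wrist_force'].round(2),s['torque'].round(3),s['grip_force'],s['q'].round(2))
p,R=s['tool_pos'],Ro.from_rotvec(s['tcp_rot'])
rows(p,R,[(np.array([.596,.170,.27]),toolR(15,0))],step=.04,ang=5)
E
```

```text
5.95 [0.58101228 0.06964504 0.33798184] [ 0.6  -0.95 -3.86] [-0.    -0.092 -0.006] 78.45783233642578 [ 0.08  0.05  1.66  0.    1.44 -0.18]
0 {"travel": [23.3, 10.1, 17.0] ,"rot": [-0.08, -0.02, -0.06] }
1 {"travel": [23.3, 10.1, 17.0] ,"rot": [-0.08, -0.02, -0.06] }
2 {"travel": [23.3, 10.1, 17.0] ,"rot": [-0.08, -0.02, -0.06] }
3 {"travel": [23.3, 10.1, 17.0] ,"rot": [-0.08, -0.02, -0.06] }
```

>>> {"method": "jog_arm", "body": {
  "commands": [
    {"travel": [23, 10, 17], "rot": [0, 0, 0], "claw": 255},
    {"travel": [23, 10, 17], "rot": [0, 0, 0], "claw": 255},
    {"travel": [22, 9, 17], "rot": [0, 0, 0], "claw": 255},
    {"travel": [13, 5, 10], "rot": [0, 0, 0], "claw": 255},
    {"travel": [0, 0, 0], "rot": [0, 0, 0], "claw": 255}
  ]
}}

```text
time: 6.45
tool_pos: [0.591, 0.1558, 0.2753]
tcp_rot: [-1.912, -2.485, 0.009]
wrist_force: [-0.4, -0.4, -5.6]
width: 0.154
grip_force: 78.5
```

>>> {"method": "jog_arm", "body": {
  "commands": [
    {"travel": [0, 0, 0], "rot": [0, 0, 0], "claw": 255},
    {"travel": [0, 0, 0], "rot": [0, 0, 0], "claw": 255},
    {"travel": [0, 0, 0], "rot": [0, 0, 0], "claw": 255},
    {"travel": [0, 0, 0], "rot": [0, 0, 0], "claw": 255},
    {"travel": [0, 0, 0], "rot": [0, 0, 0], "claw": 255}
  ]
}}

```text
time: 6.95
tool_pos: [0.5929, 0.1534, 0.2798]
tcp_rot: [-1.92, -2.486, 0.002]
wrist_force: [-1.2, -0.1, -5.5]
width: 0.15
grip_force: 78.6
```

```bash
python3 - <<'E'
from h import *
from workcell import monitor,viewer
s=monitor.read_state();print(s['time'],s['tool_pos'],s['tcp_rot'],s['wrist_force'].round(2),s['torque'].round(3))
w,S,T=[viewer.read_camera(n) for n in('wrist','side','top')]; pickle.dump((s,w,S,T),open('d4.pkl','wb'))
b=cv2.resize(S['color'][120:290,190:350],(376,400),interpolation=2)
cv2.imwrite('pics/w4.png',np.hstack([w['color'][:,110:530],b]))
E
```

```text
6.95 [0.59291663 0.15340874 0.27980196] [-1.91972676e+00 -2.48597756e+00  1.88972465e-03] [-1.19 -0.14 -5.51] [-0.008 -0.047  0.022]
```

View pics/w4.png

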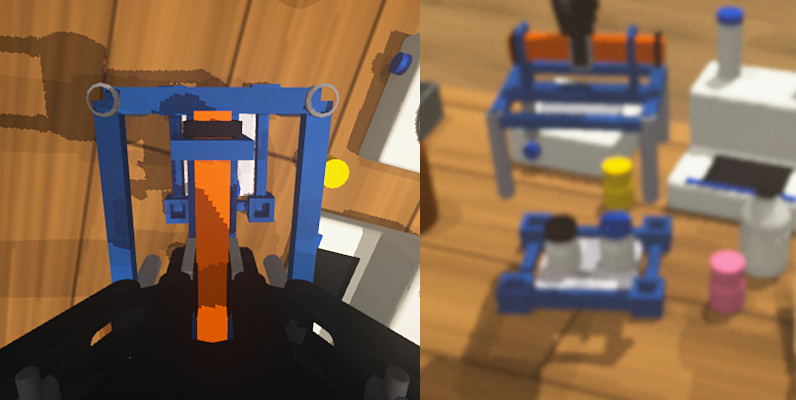

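Wrist view: the +y leg tops are rings at about (214,100) and (433,100). The two −y sockets are at (290,208) and (372,206), with −y feet near (260,265) and (385,265). The side view shows the frame hanging level over the lower frame. Next I'll measure the frame in the hand and the sockets.

```bash
python3 - <<'E'
from h import *
s,w,S,T=pickle.load(open('d4.pkl','rb'))
TR=Ro.from_rotvec(s['tcp_rot']).as_matrix(); p=s['tool_pos']
print('cam in tool',(TR.T@(ray(w,0,0)[0]-p)*1000).round(1))
# ring blobs: low-sat bright
hsv=cv2.cvtColor(w['color'],cv2.COLOR_BGR2HSV)
g=cv2.cvtColor(w['color'],cv2.COLOR_BGR2GRAY)
for u0 in(214,433):
    r=cv2.HoughCircles(cv2.medianBlur(g[70:130,u0-30:u0+30],3),cv2.HOUGH_GRADIENT,1,60,param1=120,param2=12,minRadius=10,maxRadius=22)
    print('ring',None if r is None else (r[0,0]+[u0-30,70,0]))
for zz in (-.022,-.027,-.032):
    P=[]
    for u,v in((213.5,100),(433,100)):
        o,d=ray(w,u,v); Pl=p+TR[:,2]*zz*0+np.array([0,0,zz]); n=TR[:,2]; X=o+d*((Pl-o)@n)/(d@n); P.append(TR.T@(X-p)*1000)
    print(zz,np.array(P).round(1),'sep',np.linalg.norm(P[0]-P[1]).round(1))
# composite: wrist sockets zoom + top initial zoom
d=pickle.load(open('d0.pkl','rb'))
a=cv2.resize(w['color'][180:300,240:400],(560,420),interpolation=2)
b=cv2.resize(d['top']['color'][175:245,230:310],(240,210),interpolation=2)
c=cv2.resize(T['color'][165:245,230:310],(240,210),interpolation=2)
cv2.imwrite('pics/z5.png',np.hstack([a,np.vstack([b,c])]))
E
```

```text
cam in tool [  71.7    0.2 -141.7]
ring [210.5         97.5         15.10000038]
ring [434.5        100.5         13.60000038]
-0.022 [[ 78.8 -57.9  22. ]
 [ 78.8  59.4  22. ]] sep 117.3
-0.027 [[ 79.  -59.7  27. ]
 [ 79.   61.2  27. ]] sep 120.9
-0.032 [[ 79.2 -61.4  32. ]
 [ 79.2  63.   32. ]] sep 124.4
```

View pics/z5.png

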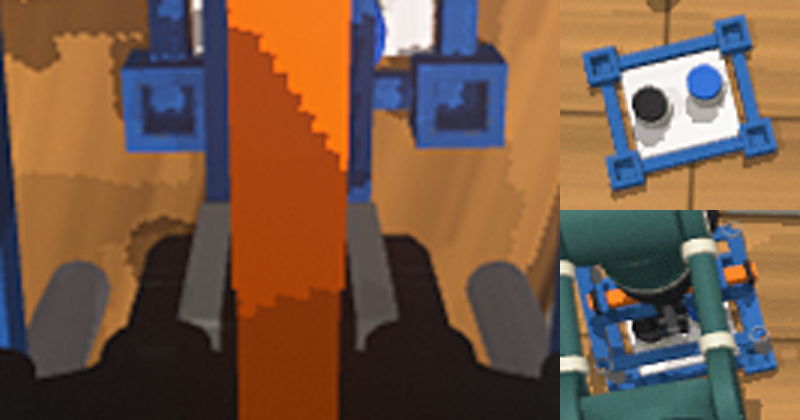

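```bash
python3 - <<'E'
from h import *
s,w,S,T=pickle.load(open('d4.pkl','rb'))
TR=Ro.from_rotvec(s['tcp_rot']).as_matrix(); p=s['tool_pos']
A=onz(w,287.9,211,.03);B=onz(w,371.6,210.7,.03)
e=(B-A)/np.linalg.norm(B-A); print(A.round(4),B.round(4),'sep',np.linalg.norm(B-A).round(4),'yaw',np.degrees(np.arctan2(e[1],e[0])).round(2))
y=np.array([-e[1],e[0],0]); C=(A+B)/2+.075*y; print('lower centre',C.round(4))
print('tool yaw',np.degrees(np.arctan2(TR[1,1],TR[0,1])).round(2),'tilt z',TR[:,2].round(4))
F=lambda x,y,z:p+TR@(np.array([4+y,.7+x,18+142-19-19+2-z])/1000)
for x,yy in((-60,-75),(60,-75)):
    X=p+TR@(np.array([4+yy,.7+x,124])/1000); u=proj(w,X); print('foot',X.round(4),u.round(1),'zoom',((u-[240,180])*3.5).round(0))
Fc=p+TR@(np.array([4,.7,124])/1000); print('frame centre',Fc.round(4),'shift world',(C-Fc).round(4),'in tool',(TR.T@(C-Fc)*1000).round(1))
# side-view check of far sockets & centre: top d0 projection of the four corners
d=pickle.load(open('d0.pkl','rb'))['top']
for a,b in((-1,-1),(1,-1),(-1,1),(1,1)):
    X=C+.06*a*e+.075*b*y; X[2]=.03; u=proj(d,X); print('top px',u.round(1),'zoom',((u-[230,175])*3+[560,0]).round(0))
E
```

```text
[0.561  0.0819 0.03  ] [0.6762 0.1126 0.03  ] sep 0.1192 yaw 14.89
lower centre [0.5993 0.1698 0.03  ]
tool yaw 14.65 tilt z [-1.3e-03 -5.0e-04 -1.0e+00]
foot [0.5533 0.0697 0.1559] [263.8 260. ] zoom [ 83. 280.]
foot [0.6694 0.1    0.1557] [381.5 260. ] zoom [495. 280.]
frame centre [0.5924 0.1574 0.1558] shift world [ 0.0069  0.0124 -0.1258] in tool [ 10.2  10.  125.8]
top px [295.5 219.9] zoom [756. 135.]
top px [287.5 185.4] zoom [733.  31.]
top px [251.  230.2] zoom [623. 166.]
top px [243.6 195.4] zoom [601.  61.]
```

>>> {"method": "jog_arm", "body": {
  "commands": [
    {"travel": [5, 5, 10], "rot": [0, 0, -0.2], "claw": 255},
    {"travel": [5, 5, 20], "rot": [0, 0, 0], "claw": 255},
    {"travel": [0, 0, 25], "rot": [0, 0, 0], "claw": 255},
    {"travel": [0, 0, 25], "rot": [0, 0, 0], "claw": 255},
    {"travel": [0, 0, 15], "rot": [0, 0, 0], "claw": 255}
  ]
}}

```text
time: 7.6
tool_pos: [0.5981, 0.1662, 0.1806]
tcp_rot: [-1.912, -2.488, 0.008]
wrist_force: [-1.0, -0.2, -4.5]
width: 0.148
grip_force: 78.6
```

>>> {"method": "jog_arm", "body": {
  "commands": [
    {"travel": [0, 0, 5], "rot": [0, 0, 0], "claw": 255},
    {"travel": [0, 0, 3], "rot": [0, 0, 0], "claw": 255},
    {"travel": [0, 0, 0], "rot": [0, 0, 0], "claw": 255},
    {"travel": [0, 0, 0], "rot": [0, 0, 0], "claw": 255},
    {"travel": [0, 0, 0], "rot": [0, 0, 0], "claw": 255}
  ]
}}

```text
time: 8.1
tool_pos: [0.6005, 0.1662, 0.1776]
tcp_rot: [1.915, 2.49, -0.0]
wrist_force: [-0.1, 0.0, -4.9]
width: 0.151
grip_force: 78.6
```

```bash
python3 - <<'E'
from h import *
from workcell import monitor,viewer
s=monitor.read_state();print(s['time'],s['tool_pos'],s['tcp_rot'],s['wrist_force'].round(2),s['torque'].round(3))
w,S,T=[viewer.read_camera(n) for n in('wrist','side','top')]; pickle.dump((s,w,S,T),open('d6.pkl','wb'))
TR=Ro.from_rotvec(s['tcp_rot']).as_matrix(); p=s['tool_pos']
Fc=p+TR@(np.array([4,.7,124])/1000); C=np.array([.5993,.1698,.03])
print('yaw',np.degrees(np.arctan2(TR[1,1],TR[0,1])).round(2),'Fc',Fc.round(4),'remaining tool',(TR.T@(C-Fc)*1000).round(1))
# ring positions again
g=cv2.cvtColor(w['color'],cv2.COLOR_BGR2HSV); m=((g[...,1]<70)&(g[...,2]>110)).astype(np.uint8)*255
for k in comps(m[60:140,180:470],20)[0]: print(k[1],[k[2][0]+180,k[2][1]+60])
for a,b in((-60,-75),(60,-75),(-60,75),(60,75)):
    X=p+TR@(np.array([4+b,.7+a,124])/1000); print('foot',proj(w,X).round(1),proj(S,X).round(1),'sock',proj(w,C+TR@(np.array([b,a,0])/1000)).round(1),proj(S,C+TR@(np.array([b,a,0])/1000)).round(1))
a=cv2.resize(w['color'][80:320,190:450],(433,400),interpolation=2)
b=cv2.resize(S['color'][195:265,215:305],(367,400*367//367),interpolation=2)
cv2.imwrite('pics/z6.png',np.hstack([a,b]))
E
```

```text
8.1 [0.60045756 0.16621883 0.17759959] [ 1.91470859e+00  2.49040376e+00 -1.22471946e-04] [-0.09  0.02 -4.89] [ 0.067 -0.014  0.007]
yaw 14.89 Fc [0.6001 0.1702 0.0536] remaining tool [-0.2 -0.9 23.6]
[16, 21, 34, 35, 274] [215.14, 96.87]
[236, 22, 33, 35, 341] [429.19, 99.25]
[172, 63, 17, 17, 222] [360.65999999999997, 130.24]
[92, 64, 21, 16, 254] [281.42, 130.8]
foot [263.8 260. ] [286.2 234.1] sock [267.1 249.8] [286.5 241.3]
foot [381.5 260. ] [290.6 207.7] sock [376.5 249.8] [290.9 214.5]
foot [253.9 105.2] [229.1 232.2] sock [258.5 106.1] [230.1 239.4]
foot [391.6 105.2] [238.8 206.1] sock [384.9 106.1] [239.7 212.9]
```

>>> {"method": "jog_arm", "body": {
  "commands": [
    {"travel": [-0.2, -0.9, 4], "rot": [0, 0, 0], "claw": 255},
    {"travel": [0, 0, 6], "rot": [0, 0, 0], "claw": 255},
    {"travel": [0, 0, 6], "rot": [0, 0, 0], "claw": 255},
    {"travel": [0, 0, 3], "rot": [0, 0, 0], "claw": 255},
    {"travel": [0, 0, 1], "rot": [0, 0, 0], "claw": 255}
  ]
}}

```text
time: 8.75
tool_pos: [0.598, 0.1655, 0.1549]
tcp_rot: [-1.913, -2.489, 0.005]
wrist_force: [-0.6, -0.2, -5.1]
width: 0.152
grip_force: 78.6
```

>>> {"method": "jog_arm", "body": {
  "commands": [
    {"travel": [0, 0, 1], "rot": [0, 0, 0], "claw": 255},
    {"travel": [0, 0, 1], "rot": [0, 0, 0], "claw": 255},
    {"travel": [0, 0, 1], "rot": [0, 0, 0], "claw": 255},
    {"travel": [0, 0, 1], "rot": [0, 0, 0], "claw": 255},
    {"travel": [0, 0, 1], "rot": [0, 0, 0], "claw": 255}
  ]
}}

```text
time: 9.25
tool_pos: [0.5988, 0.1656, 0.1512]
tcp_rot: [-1.914, -2.49, 0.003]
wrist_force: [0.1, 0.2, -5.0]
width: 0.149
grip_force: 78.6
```

>>> {"method": "jog_arm", "body": {
  "commands": [
    {"travel": [0, 0, 1], "rot": [0, 0, 0], "claw": 255},
    {"travel": [0, 0, 1], "rot": [0, 0, 0], "claw": 255},
    {"travel": [0, 0, 1], "rot": [0, 0, 0], "claw": 255},
    {"travel": [0, 0, 0], "rot": [0, 0, 0], "claw": 255},
    {"travel": [0, 0, 0], "rot": [0, 0, 0], "claw": 255}
  ]
}}

```text
time: 9.75
tool_pos: [0.5988, 0.1656, 0.1481]
tcp_rot: [-1.914, -2.49, 0.003]
wrist_force: [1.1, 0.6, -6.2]
width: 0.15
grip_force: 78.5
```

>>> {"method": "jog_arm", "body": {
  "commands": [
    {"travel": [0, 0, 1], "rot": [0, 0, 0], "claw": 255},
    {"travel": [0, 0, 1], "rot": [0, 0, 0], "claw": 255},
    {"travel": [0, 0, 1], "rot": [0, 0, 0], "claw": 255},
    {"travel": [0, 0, 0], "rot": [0, 0, 0], "claw": 255},
    {"travel": [0, 0, 0], "rot": [0, 0, 0], "claw": 255}
  ]
}}

```text
time: 10.25
tool_pos: [0.5987, 0.1656, 0.1451]
tcp_rot: [-1.914, -2.49, 0.003]
wrist_force: [0.8, -0.3, -5.2]
width: 0.15
grip_force: 78.5
```

```bash
python3 - <<'E'
from h import *
from workcell import monitor
s=monitor.read_state();print(s['time'],s['tool_pos'],s['tcp_rot'].round(4),s['wrist_force'].round(2),s['torque'].round(3),Ro.from_rotvec(s['tcp_rot']).as_matrix()[:,2].round(4))
E
```

```text
10.25 [0.59873755 0.1656226  0.14506244] [-1.914  -2.4897  0.003 ] [ 0.8  -0.3  -5.15] [ 0.085 -0.326  0.037] [-2.1e-03 -7.0e-04 -1.0e+00]
```

>>> {"method": "jog_arm", "body": {
  "commands": [
    {"travel": [0, 0, 1], "rot": [0, 0, 0], "claw": 255},
    {"travel": [0, 0, 1], "rot": [0, 0, 0], "claw": 255},
    {"travel": [0, 0, 1], "rot": [0, 0, 0], "claw": 255},
    {"travel": [0, 0, 1], "rot": [0, 0, 0], "claw": 255},
    {"travel": [0, 0, 0], "rot": [0, 0, 0], "claw": 255}
  ]
}}

```text
time: 10.75
tool_pos: [0.5987, 0.1656, 0.141]
tcp_rot: [-1.914, -2.49, 0.003]
wrist_force: [1.3, 0.4, -4.5]
width: 0.152
grip_force: 78.6
```

```bash
python3 - <<'E'
from h import *
from workcell import monitor,viewer
s=monitor.read_state();print(s['time'],s['tool_pos'],s['wrist_force'].round(2),s['torque'].round(3),Ro.from_rotvec(s['tcp_rot']).as_matrix()[:,2].round(4))
w,S=[viewer.read_camera(n) for n in('wrist','side')]; pickle.dump((s,w,S),open('d7.pkl','wb'))
g=cv2.cvtColor(w['color'],cv2.COLOR_BGR2HSV); m=((g[...,1]<70)&(g[...,2]>110)).astype(np.uint8)*255
for k in comps(m[60:140,180:470],100)[0]: print(k[1],[k[2][0]+180,k[2][1]+60])
E
```

```text
10.75 [0.59868942 0.16563168 0.14095799] [ 1.28  0.41 -4.52] [ 0.072 -0.271  0.049] [-2.2e-03 -8.0e-04 -1.0e+00]
[16, 22, 35, 35, 379] [215.86, 99.4]
[235, 22, 34, 35, 382] [429.14, 99.41]
[87, 65, 26, 15, 299] [279.11, 131.7]
[171, 64, 28, 16, 339] [365.48, 131.44]
```

>>> {"method": "jog_arm", "body": {
  "commands": [
    {"travel": [0, 0.2, 1], "rot": [0, 0, 0], "claw": 255},
    {"travel": [0, 0.2, 1], "rot": [0, 0, 0], "claw": 255},
    {"travel": [0, 0, 1], "rot": [0, 0, 0], "claw": 255},
    {"travel": [0, 0, 1], "rot": [0, 0, 0], "claw": 255},
    {"travel": [0, 0, 1], "rot": [0, 0, 0], "claw": 255}
  ]
}}

```text
time: 11.35
tool_pos: [0.5989, 0.1657, 0.1359]
tcp_rot: [-1.914, -2.489, 0.004]
wrist_force: [-0.2, -0.0, -5.1]
width: 0.149
grip_force: 78.6
```

>>> {"method": "jog_arm", "body": {
  "commands": [
    {"travel": [0, 0, 0.5], "rot": [0, 0, 0], "claw": 255},
    {"travel": [0, 0, 0.5], "rot": [0, 0, 0], "claw": 255},
    {"travel": [0, 0, 0.5], "rot": [0, 0, 0], "claw": 255},
    {"travel": [0, 0, 0], "rot": [0, 0, 0], "claw": 255},
    {"travel": [0, 0, 0], "rot": [0, 0, 0], "claw": 255}
  ]
}}

```text
time: 11.85
tool_pos: [0.5989, 0.1657, 0.1345]
tcp_rot: [-1.914, -2.489, 0.003]
wrist_force: [-0.3, 0.4, -5.2]
width: 0.15
grip_force: 78.5
```

Lateral force is now zero. I'll keep going down gently until it touches the floor.

>>> {"method": "jog_arm", "body": {
  "commands": [
    {"travel": [0, 0, 0.5], "rot": [0, 0, 0], "claw": 255},
    {"travel": [0, 0, 0.5], "rot": [0, 0, 0], "claw": 255},
    {"travel": [0, 0, 0.5], "rot": [0, 0, 0], "claw": 255},
    {"travel": [0, 0, 0], "rot": [0, 0, 0], "claw": 255},
    {"travel": [0, 0, 0], "rot": [0, 0, 0], "claw": 255}
  ]
}}

```text
time: 12.35
tool_pos: [0.599, 0.1657, 0.133]
tcp_rot: [-1.914, -2.49, 0.003]
wrist_force: [0.4, -0.2, -4.5]
width: 0.15
grip_force: 78.5
```

>>> {"method": "jog_arm", "body": {
  "commands": [
    {"travel": [0, 0, 0.5], "rot": [0, 0, 0], "claw": 255},
    {"travel": [0, 0, 0.5], "rot": [0, 0, 0], "claw": 255},
    {"travel": [0, 0, 0], "rot": [0, 0, 0], "claw": 255},
    {"travel": [0, 0, 0], "rot": [0, 0, 0], "claw": 255},
    {"travel": [0, 0, 0], "rot": [0, 0, 0], "claw": 255}
  ]
}}

```text
time: 12.85
tool_pos: [0.599, 0.1658, 0.1322]
tcp_rot: [-1.914, -2.49, 0.003]
wrist_force: [-0.6, 0.3, -2.9]
width: 0.153
grip_force: 78.7
```

>>> {"method": "jog_arm", "body": {
  "commands": [
    {"travel": [0, 0, 0.5], "rot": [0, 0, 0], "claw": 255},
    {"travel": [0, 0, 0], "rot": [0, 0, 0], "claw": 255},
    {"travel": [0, 0, 0], "rot": [0, 0, 0], "claw": 255},
    {"travel": [0, 0, 0], "rot": [0, 0, 0], "claw": 255},
    {"travel": [0, 0, 0], "rot": [0, 0, 0], "claw": 255}
  ]
}}

```text
time: 13.35
tool_pos: [0.5991, 0.1658, 0.1321]
tcp_rot: [-1.914, -2.49, 0.003]
wrist_force: [-2.6, -0.6, 2.5]
width: 0.153
grip_force: 79.4
```

```bash
python3 - <<'E'
from h import *
from workcell import monitor,viewer
s=monitor.read_state();print(s['time'],s['tool_pos'],s['wrist_force'].round(2),s['torque'].round(3))
w,S=[viewer.read_camera(n) for n in('wrist','side')]; pickle.dump((s,w,S),open('d8.pkl','wb'))
a=cv2.resize(w['color'][60:320,190:450],(400,400),interpolation=2)
b=cv2.resize(S['color'][175:265,215:305],(400,400),interpolation=2)
cv2.imwrite('pics/z8.png',np.hstack([a,b]))
E
```

```text
13.35 [0.59908597 0.16575921 0.1320715 ] [-2.58 -0.55  2.54] [0.092 0.414 0.019]
```

View pics/z8.png

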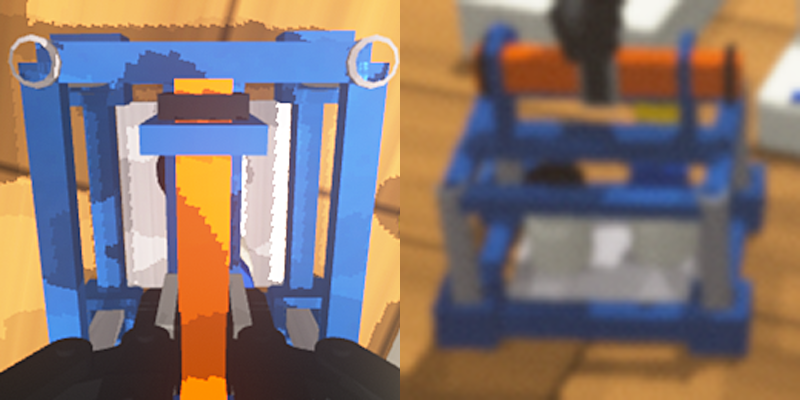

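The legs are in the blocks in both views, the jars are standing inside, and the TCP height (0.132) matches fully home. I'll give it one small extra press, then release.

>>> {"method": "jog_arm", "body": {
  "commands": [
    {"travel": [0, 0, 0.5], "rot": [0, 0, 0], "claw": 255},
    {"travel": [0, 0, 0], "rot": [0, 0, 0], "claw": 255},
    {"travel": [0, 0, 0], "rot": [0, 0, 0], "claw": 255},
    {"travel": [0, 0, 0], "rot": [0, 0, 0], "claw": 255},
    {"travel": [0, 0, 0], "rot": [0, 0, 0], "claw": 255}
  ]
}}

```text
time: 13.95
tool_pos: [0.5991, 0.1658, 0.132]
tcp_rot: [-1.914, -2.49, 0.003]
wrist_force: [-3.3, -0.9, 5.9]
width: 0.152
grip_force: 80.0
```

>>> {"method": "jog_arm", "body": {
  "commands": [
    {"travel": [0, 0, -0.5], "rot": [0, 0, 0], "claw": 255},
    {"travel": [0, 0, 0], "rot": [0, 0, 0], "claw": 255},
    {"travel": [0, 0, 0], "rot": [0, 0, 0], "claw": 255},
    {"travel": [0, 0, 0], "rot": [0, 0, 0], "claw": 255},
    {"travel": [0, 0, 0], "rot": [0, 0, 0], "claw": 255}
  ],
  "force": 25
}}

```text
time: 14.45
tool_pos: [0.5991, 0.1657, 0.132]
tcp_rot: [-1.914, -2.49, 0.003]
wrist_force: [-4.7, -0.5, 5.6]
width: 0.152
grip_force: 79.7
```

>>> {"method": "jog_arm", "body": {
  "commands": [
    {"travel": [0, 0, 0], "rot": [0, 0, 0], "claw": 200},
    {"travel": [0, 0, 0], "rot": [0, 0, 0], "claw": 180},
    {"travel": [0, 0, 0], "rot": [0, 0, 0], "claw": 120},
    {"travel": [0, 0, 0], "rot": [0, 0, 0], "claw": 60},
    {"travel": [0, 0, 0], "rot": [0, 0, 0], "claw": 60}
  ]
}}

```text
time: 14.95
tool_pos: [0.5991, 0.1657, 0.1314]
tcp_rot: [-1.914, -2.49, 0.003]
wrist_force: [0.2, -0.2, -0.1]
width: 0.765
grip_force: 0.0
```

```bash
python3 - <<'E'
from h import *
from workcell import monitor
s=monitor.read_state();print(s['time'],s['tool_pos'],s['wrist_force'].round(2),s['width'],s['grip_force'])
E
```

```text
14.95 [0.59910718 0.16573966 0.13143833] [ 0.21 -0.24 -0.12] 0.7650940211990617 0.0
```

Released cleanly. Now retract straight up.

>>> {"method": "jog_arm", "body": {
  "commands": [
    {"travel": [0, 0, -5], "rot": [0, 0, 0], "claw": 40},
    {"travel": [0, 0, -15], "rot": [0, 0, 0], "claw": 40},
    {"travel": [0, 0, -25], "rot": [0, 0, 0], "claw": 40},
    {"travel": [0, 0, -40], "rot": [0, 0, 0], "claw": 40},
    {"travel": [0, 0, -40], "rot": [0, 0, 0], "claw": 40}
  ]
}}

```text
time: 15.45
tool_pos: [0.599, 0.1658, 0.2586]
tcp_rot: [-1.914, -2.489, 0.003]
wrist_force: [0.5, 0.1, -0.2]
width: 0.841
grip_force: 0.0
```

>>> {"method": "jog_arm", "body": {
  "commands": [
    {"travel": [0, 0, -20], "rot": [0, 0, 0], "claw": 40},
    {"travel": [0, 0, 0], "rot": [0, 0, 0], "claw": 40},
    {"travel": [0, 0, 0], "rot": [0, 0, 0], "claw": 40},
    {"travel": [0, 0, 0], "rot": [0, 0, 0], "claw": 40},
    {"travel": [0, 0, 0], "rot": [0, 0, 0], "claw": 40}
  ]
}}

```text
time: 15.95
tool_pos: [0.5983, 0.1656, 0.2745]
tcp_rot: [-1.913, -2.488, 0.007]
wrist_force: [-0.3, -1.1, -0.1]
width: 0.845
grip_force: 0.0
```

```bash
python3 - <<'E'
from h import *
from workcell import monitor,viewer,workorder
s=monitor.read_state();print(s['time'],s['tool_pos'],s['wrist_force'].round(2))
w=viewer.read_camera('wrist')
# check leg tops: level and height 0.105 (8+97 mm), square 120x150 around (0.599,0.170)
g=cv2.cvtColor(w['color'],cv2.COLOR_BGR2HSV); m=((g[...,1]<70)&(g[...,2]>110)).astype(np.uint8)*255
for a,b in((-60,-75),(60,-75),(-60,75),(60,75)):
    c,n=np.cos(np.radians(14.9)),np.sin(np.radians(14.9)); X=np.array([.5993+(a*c-b*n)/1000,.1698+(a*n+b*c)/1000,.105]); u=proj(w,X)
    x,y=u.astype(int); k=comps(m[max(0,y-22):y+22,max(0,x-22):x+22],30)[0]
    print('expect',u.round(1),'seen',[(q[1],(np.array(q[1][:2])+np.array(q[1][2:4])/2+[max(0,x-22),max(0,y-22)]).tolist()) for q in k])
print(workorder.finish_job())
E
```

```text
15.95 [0.59827656 0.1655725  0.27447852] [-0.29 -1.14 -0.12]
expect [273.4 241.2] seen [([14, 15, 15, 15, 78], [272.5, 241.5])]
expect [376.  241.5] seen [([14, 12, 15, 17, 65], [375.5, 239.5])]
expect [266.4 106.6] seen [([12, 13, 18, 19, 107], [265.0, 106.5])]
expect [383.8 106.6] seen [([13, 9, 18, 23, 109], [383.0, 104.5])]
the job is handed in; nothing more can be done
None
```

The upper frame is stacked on the lower frame with all four legs home, released and with the arm clear, and the job is handed in; the final leg-top check was within about 2 pixels of where a fully seated frame should show, but the judge returned no verdict.

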